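# Load the slide scanner and start the scan

### The job

Start a slide scan with the fingertips alone. Push the scanner's open tray fully home by its front panel; only then press the square key, the middle one of three on the loose camera control pad, gently all the way down, let it spring back and withdraw. Do not pick up, push away or tip either pad, press no other key, and leave the other things on the bench where they stand.

Things in the scene. Friction and masses are not known exactly. Their poses are not given: they have to be found in the camera images.
- scanner: White low slide scanner, a box 240 (own x) x 200 (own y) x 86 mm high, fixed to the bench. Origin at the centre of its underside, z up. Its front, with the tray, faces its own -x.
- tray_front (a point): Centre of the outer face of the scanner tray's upright front panel: 46 mm above the bench. The panel is grey, 150 mm wide, 52 mm high (20 to 72 mm above the bench) and 14 mm thick; an aluminium tray floor with glass slides runs behind it into the scanner. Axes as the scanner's: own +x points into the scanner, the direction to push. It slides freely, 1.5 N of friction.
- tray (a joint): How far the tray stands out of the scanner, m: 0 is fully home against a firm stop (panel still 14 mm proud of the scanner's front), 0.10 fully out. Stays where it is left.
- campad: Camera control pad: loose white flat box on rubber feet, 90 (own x) x 176 (own y) x 28 mm high, about 0.6 kg, with a row of three black keys along its own y: round at y +54 mm, square at y 0, narrow bar at y -54 mm (all at x -4 mm). Origin at the centre of its underside, z up.
- key_square_top (a point): Centre of the top of the square key (28 x 28 mm), 40 mm above the bench when up. This is the key to press.
- key_square (a joint): Travel of the square key, m: 0 up, 0.005 fully down. Springs back. Starts to move at about 1 N, fully down at 4 N straight down.
- key_round (a joint): Travel of the camera pad's round key (28 mm across, 40 mm above the bench), 0 up, 0.005 down. Leave alone.
- key_bar (a joint): Travel of the camera pad's bar key (40 x 14 mm, 40 mm above the bench), 0 up, 0.005 down. Leave alone.
- lamppad: Lamp control pad: loose, same white box and size as the camera pad, but with a black dial (44 mm across, top 44 mm above the bench) at own y +52 mm and two round 28 mm keys at y 0 and y -54 mm. No square key. Origin at the centre of its underside. Leave alone.
- lamp_key_a (a joint): Travel of the lamp pad's middle round key, m: 0 up, 0.005 down. Leave alone.
- lamp_key_b (a joint): Travel of the lamp pad's end round key, m: 0 up, 0.005 down. Leave alone.
- jar: Small glass jar, 44 mm across, 50 mm high, standing. Origin under its centre. Leave alone.
- slidebox: Cardboard slide box 85 x 35 x 35 mm. Origin under its centre. Leave alone.
- blower: Black rubber air blower, standing bulb 62 mm across with a nozzle, 130 mm high. Origin under its centre. Leave alone.
- dropper: Amber bottle, 36 mm across, 75 mm high, standing. Origin under its centre. Leave alone.
- driver: Screwdriver lying on the bench, about 200 mm long. Leave alone.
- cup: Steel instrument cup, 64 mm across, 85 mm high. Origin under its centre. Leave alone.
Mind the look-alikes: they are no part of the job. Leave any red look-alike of the campad alone.

How it is judged:
On the way, in this order (a step that is already met when the one before it is completed fails the run):
1. the tray is pushed fully home (value of joint tray below 0.004 m), for 0.2 s.
2. the square key is pressed down (value of joint key_square above 0.004 m), for 0.05 s.
3. the square key is let go (value of joint key_square below 0.001 m), for 0.2 s.
At the end, for the whole second after the job is handed in: The tray is within 5 mm of home, the square key has been pressed at least 4 mm after that and is up again (within 1 mm), the camera pad lies flat and at rest, and both pads and all bystanders are within 20 mm of where they started (value of joint tray below 0.005 m and value of joint key_square below 0.001 m and distance of each of campad, lamppad, jar, slidebox, blower, dropper, driver, cup from where it was at the start of the episode below 0.02 m and linear speed of campad below 0.01 m/s and height (world z) of campad below 0.005 m and angle between campad's own z axis and vertical below 0.05 rad); the robot touches nothing.
It fails at once if the square key was pressed (over 2.5 mm) before the tray was home (within 6 mm) (value of joint key_square above 0.0025 m and value of joint tray above 0.006 m).
It fails at once if another key was pressed (over 2.5 mm) (value of joint any of key_round, key_bar, lamp_key_a, lamp_key_b above 0.0025 m).
It fails at once if the square key or its pad was pressed harder than 25 N (contact force between campad and the arm above 25 N or contact force between campad and the fingers above 25 N).
It fails at once if a pad was lifted (over 10 mm), tipped or pushed away (over 25 mm) (height (world z) of any of campad, lamppad above 0.01 m or angle between any of campad, lamppad's own z axis and vertical above 0.15 rad or distance of any of campad, lamppad from where it was at the start of the episode above 0.025 m).
It fails at once if a bystander was moved over 25 mm (distance of any of jar, slidebox, blower, dropper, driver, cup from where it was at the start of the episode above 0.025 m).
It also fails if it takes over 48 s, if anything falls off the work surface, if the arm or the gripper's body presses on something with over 40 N, if the wrist force passes 120 N, or if a joint passes its speed limit or range.

### The arm

A 7-joint arm with a two-finger parallel gripper is mounted at the origin on the work surface. World frame = base frame: x ahead of the robot, y to its left, z up, the work surface at z = 0. Lengths are in m, angles in rad, forces in N, time in s.
With the tool pointing down it reaches from about 0.35 to 0.9 m from the base axis. Payload 8.1 kg.
Tool frame: the origin (TCP) lies midway between the tips of the shut fingers; the grasp point (between the pads) lies 19 mm behind it; z points along the fingers, y is the line along which they close (so a half turn about z gives the same grasp; the last joint's range is limited). The gripper opens to 92 mm and grips with 3 to 60 N. Pads are 19 mm wide; open, the fingers measure 130 mm over their backs; the gripper's body (75 mm by 190 mm) begins 47 mm behind the grasp point.
Start: joints at [-1.354, 0.434, 0.025, 1.573, -0.012, 1.134, -0.075], TCP at [0.197, 0.593, 0.227] pointing down, gripper open.
Joint ranges: [-2.62, 2.62], [-0.44, 2.09], [-1.27, 1.32], [0.08, 2.57], [-1.32, 4.46], [0.12, 2], [-2.74, 2.74]. Speed limits (rad/s): [2.22, 2.22, 3.01, 3.01, 3.14, 3.14, 3.14].

### API

Orientations are given as a rotation vector (axis times angle).
In Python, from cell import observe, cams, job gives the robot as it stands. The module is installed in compiled form; this text tells all that it offers.
- The arm moves only by the tool step_arm, never from a script. Its argument "steps" is a list of rows, each a list of 6 numbers: the shift along the world's x, y, z in mm, then the turn, a rotation vector about the world's x, y, z in rad. In form: [[dx, dy, dz, rx, ry, rz], ...]. A call has 1 to 20 rows; each row shifts and turns the commanded pose from where the row before left it; what a row does not reach is not made up. A row lasts 1/12 s, in which the tool goes at most 41.7 mm and 7.16 degrees, less where a joint would pass 70% of its speed; a pose out of reach is approached as far as the arm can. A call with a gripper value outside its range is refused whole. "gripper" is the opening, from 0 (shut) to 1 (fully open), set as the call begins (left out, the last holds). The fingers move at their own pace and stop on an object; "force" is the grip in N (left out, the last holds). Time passes only in rows, so rows that do not move let the fingers close. It gives the time, the measured TCP pose, the force, the opening and the grip force at its end, in the units of the state.
- observe(): the state, without advancing time (a new reading comes with each control period).
- cams.get_image(name): name is "scene" or "top"; returns the picture (420x560x3 uint8, red, green, blue); there is no depth.
- cams.get_calibration(name): a dict with "fov_y" (degrees; the focal length in pixels is half the picture's height over the tangent of half this angle, whatever the lens; pixels are square), "cx", "cy" (the principal point, pixels), "world_to_cam" (4x4, takes a point from world to camera coordinates). Camera axes: x right, y up, looking along -z (the intrinsics and any distortion apply to the point x, -y, -z); pixel columns grow to the right and rows downward; lengths in m; the calibration is good to about 2 mm. A picture is of the moment at which its call begins. get_calibration takes no time and is no camera call.
- job.sign_off(): hands the job in; it is judged then, once.
The state is a dict: "clock": time; "joints": joint angles; "dq": joint speeds; "joint_efforts": joint torques, N m; "position": TCP position; "ee_rot": TCP orientation; "force": force on the tool from outside, world axes, zero at the start; "ft_torque": the same for the moment, N m; "width": opening from 0.0 (shut) to 1.0 (fully open); "gripper_force": force on a finger pad.
Only numpy, scipy, OpenCV 4.12 (cv2) and the standard library are available. Lean on these libraries where they do the work, as an engineer would, in place of code of your own. Each camera call takes 0.05 s, during which the arm holds its last target. There are 200 camera calls.

## Working session

There is one attempt and no reset: what is moved stays moved. The work goes in short steps, Python scripts to look and compute and a tool call to move; the robot and the scene stay as the last step left them, time stands still between calls to the robot, and variables do not carry over. Pictures are saved under pics/ and viewed, at most 10 in all, crops included, and the job is handed in when it is done.

Besides the shell and the picture viewer there is one more tool, called after "Call:" by a JSON object that holds its "name" and its "arguments". step_arm: Moves the arm, as the interface text tells. Its arguments: {"type":"object","properties":{"steps":{"type":"array","items":{"type":"array","items":{"type":"number"}}},"gripper":{"type":"number"},"force":{"type":"number"}},"required":["steps"]}

```bash
mkdir -p pics
python3 - <<'E'
from cell import observe,cams,job
import cv2
for n in("scene","top"):
    cv2.imwrite(f"pics/{n}0.png",cams.get_image(n)[:,:,::-1]); print(n,cams.get_calibration(n))
print(observe())
E
```

```text
scene {'fov_y': 57.687348311419086, 'cx': 278.62034060094607, 'cy': 209.45438149429663, 'world_to_cam': array([[-0.0993016 ,  0.99504232, -0.00547472,  0.09513043],
       [-0.81994155, -0.07870748,  0.56701057,  0.37560154],
       [ 0.56376861,  0.06079401,  0.82369232, -1.2489501 ],
       [ 0.        ,  0.        ,  0.        ,  1.        ]])}
top {'fov_y': 46.419809849484025, 'cx': 273.7617567405317, 'cy': 203.26685734719035, 'world_to_cam': array([[ 0.02596554, -0.99944689,  0.0207773 , -0.06733231],
       [ 0.99592991,  0.02765749,  0.08578279, -0.49200873],
       [-0.08630999,  0.01846534,  0.99609719, -1.18878135],
       [ 0.        ,  0.        ,  0.        ,  1.        ]])}
{'clock': 0.1, 'joints': array([-1.35360375,  0.43518549,  0.02499249,  1.57400305, -0.01159165,
        1.13399781, -0.07508987]), 'dq': array([-0.00096004, -0.00132196, -0.00163251, -0.00255918,  0.00056816,
       -0.00077818, -0.00044701]), 'joint_efforts': array([ 3.02245797e-03, -6.69123316e+01,  9.88023095e-01, -3.15140462e+01,
       -6.05534529e-02,  3.73617955e-02,  1.69026657e-05]), 'position': array([0.19640048, 0.59285663, 0.22600486]), 'ee_rot': array([-5.00290775e-01, -3.10141628e+00,  2.27195644e-03]), 'force': array([-0.16261345,  0.22507136,  0.34139362]), 'ft_torque': array([ 0.01918527,  0.02960933, -0.00061603]), 'gripper_force': 0.0, 'width': 0.9991648090244359}
```

View pics/scene0.png

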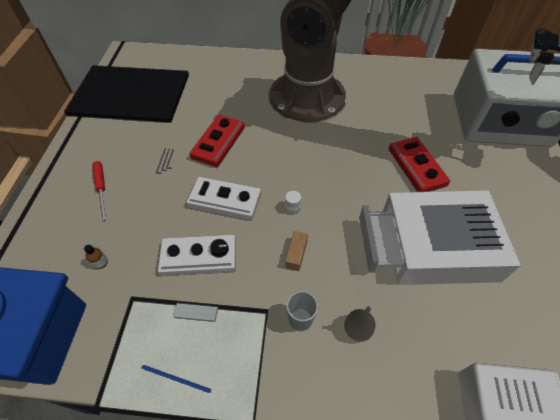

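View pics/top0.png

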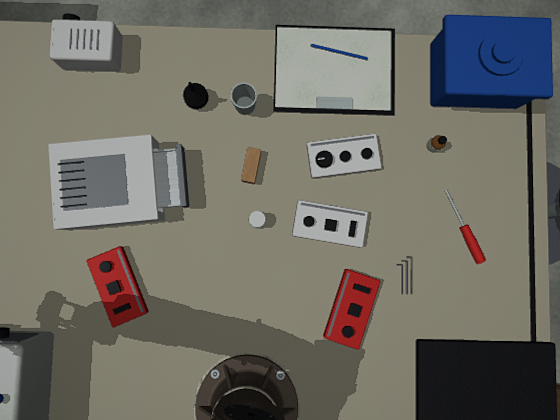

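The top view shows the camera pad's square key at about (331,225), with the round key at (309,221) and the bar at (353,229). The tray panel is at about (180,177), and its push direction is to the left in the picture (+y). In the scene view the square key is at (224,192) and the panel at (370,240).

```bash
cat > h.py <<'E'
import numpy as np,cv2
from cell import observe,cams,job
def ray(n,u,v):
    c=cams.get_calibration(n);f=210/np.tan(np.radians(c["fov_y"]/2));T=c["world_to_cam"];R=T[:3,:3]
    d=R.T@np.array([(u-c["cx"])/f,-(v-c["cy"])/f,-1]);return -R.T@T[:3,3],d
def onz(n,u,v,z):
    o,d=ray(n,u,v);return (o+d*(z-o[2])/d[2]).round(4)
def dark(im,box,th=60,amin=60):
    x0,y0,x1,y1=box;m=(im[y0:y1,x0:x1].max(2)<th).astype(np.uint8)
    n,l,s,c=cv2.connectedComponentsWithStats(m)
    return [(c[i]+[x0,y0],s[i]) for i in range(1,n) if s[i,4]>=amin]
E
python3 - <<'E'
from h import *
ims={n:cv2.imread(f"pics/{n}0.png") for n in("scene","top")}
for n,b in(("top",(298,206,366,244)),("scene",(192,178,260,215))):
    for c,s in dark(ims[n],b,70,25): print(n,c,s,onz(n,*c,.04))
a=cv2.resize(ims["top"][125:240,40:200],None,fx=5,fy=5,interpolation=cv2.INTER_CUBIC);cv2.imwrite("pics/tz.png",a)
a=cv2.resize(ims["scene"][180:290,350:510],None,fx=5,fy=5,interpolation=cv2.INTER_CUBIC);cv2.imwrite("pics/sz.png",a)
E
```

```text
top [308.54255319 220.94680851] [ 6 10 11 11 94] [ 0.4513 -0.1394  0.04  ]
top [330.3968254  224.55555556] [ 27  13  12  12 126] [ 0.444  -0.1928  0.04  ]
top [352.19565217 228.39130435] [51 15  8 16 92] [ 0.4361 -0.2461  0.04  ]
scene [203.75       188.11842105] [ 7  4 10 13 76] [ 0.4423 -0.2449  0.04  ]
scene [223.56363636 191.91818182] [ 25   9  14  11 110] [ 0.4495 -0.1919  0.04  ]
scene [243.67073171 195.75609756] [47 13 10 10 82] [ 0.4567 -0.1389  0.04  ]
```

View pics/tz.png

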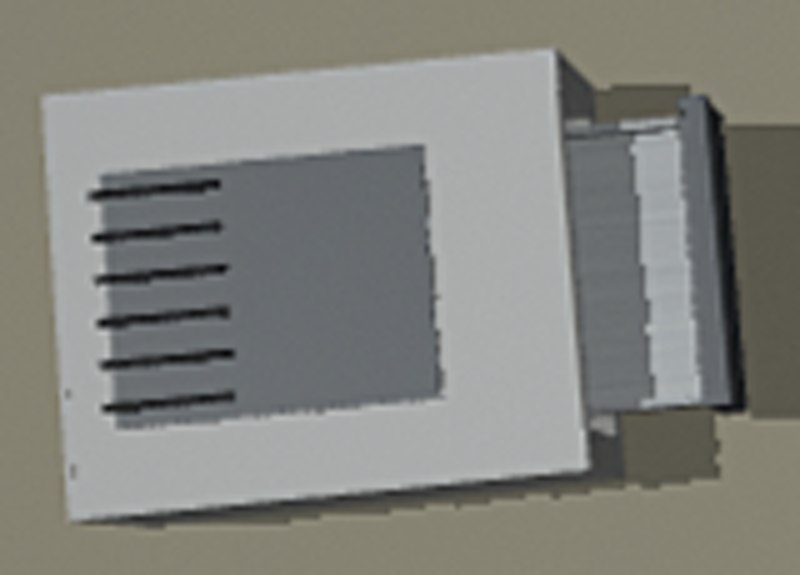

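View pics/sz.png

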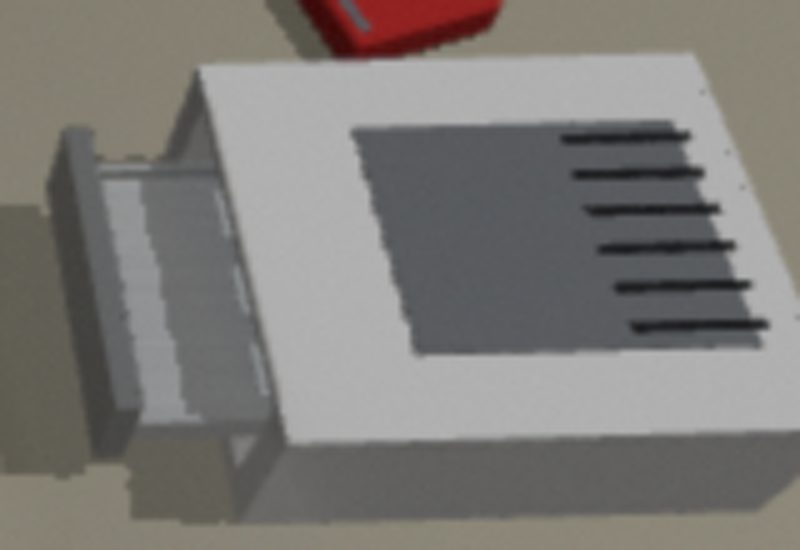

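The top crop shows scanner corners at crop pixels (42,95), (557,48), (588,470) and (70,522), with the panel's outer top edge running from (708,97) to (733,407). In the scene crop that same edge runs from (65,127) to (113,410).

Run:
```python
from h import *
P=lambda L,u0,v0,n,z:np.array([onz(n,u0+u/5,v0+v/5,z) for u,v in L])
t=P([(557,48),(588,470),(70,522),(42,95)],40,125,"top",.086);s=P([(288,443),(200,65),(693,55)],350,180,"scene",.086)
print(t,t.mean(0));print(s)
a=P([(708,97),(733,407)],40,125,"top",.072);b=P([(113,410),(65,127)],350,180,"scene",.072)
print(a,a.mean(0));print(b,b.mean(0))
for k in(t[0]-t[3],t[1]-t[2],): print(np.degrees(np.arctan2(k[1],k[0])),np.linalg.norm(k))
k=t[0]-t[1];print(np.degrees(np.arctan2(k[1],k[0])),np.linalg.norm(k))
print("jar",onz("top",257,219,.05),"box",onz("top",251,165,.035),"cup",onz("top",244,97,.085),"blower",onz("top",195,96,.06))
from scipy.spatial.transform import Rotation as R
print(R.from_rotvec(observe()["ee_rot"]).as_matrix().round(3))
```

```text
[[0.6424 0.2396 0.086 ]
 [0.4439 0.2159 0.086 ]
 [0.4135 0.4527 0.086 ]
 [0.6127 0.4785 0.086 ]] [0.528125 0.346675 0.086   ]
[[0.6457 0.2411 0.086 ]
 [0.4487 0.2174 0.086 ]
 [0.4202 0.4525 0.086 ]]
[[0.624  0.1702 0.072 ]
 [0.4762 0.1522 0.072 ]] [0.5501 0.1612 0.072 ]
[[0.6299 0.1718 0.072 ]
 [0.4812 0.155  0.072 ]] [0.55555 0.1634  0.072  ]
-82.91335992098773 0.2407390703645754
-82.68447469560374 0.23874337687148514
6.808625423480588 0.1999098296732804
jar [ 0.4521 -0.0142  0.05  ] box [0.5854 0.0046 0.035 ] cup [0.7404 0.0246 0.085 ] blower [0.7467 0.1449 0.06  ]
[[-0.949  0.314 -0.   ]
 [ 0.314  0.949 -0.001]
 [-0.    -0.001 -1.   ]]
```

Call:
{"name": "step_arm", "arguments": {"steps": [[18, -25, 0, 0, 0, 0.022], [18, -25, 0, 0, 0, 0.022], [18, -25, 0, 0, 0, 0.022], [18, -25, 0, 0, 0, 0.022], [18, -25, 0, 0, 0, 0.022], [18, -25, 0, 0, 0, 0.022], [18, -25, 0, 0, 0, 0.022], [18, -25, 0, 0, 0, 0.022], [18, -25, 0, 0, 0, 0.022], [18, -25, 0, 0, 0, 0.022], [18, -25, 0, 0, 0, 0.022], [18, -25, 0, 0, 0, 0.022], [18, -25, 0, 0, 0, 0.022], [18, -25, 0, 0, 0, 0.022], [18, -25, 0, 0, 0, 0.022], [18, -25, 0, 0, 0, 0.022], [18, -25, 0, 0, 0, 0.022], [18, -25, 0, 0, 0, 0.022], [18, -25, 0, 0, 0, 0.022], [18, -25, 0, 0, 0, 0.022]], "gripper": 0, "force": 20}}

```text
clock: 1.77
position: [0.557, 0.0919, 0.2265]
ee_rot: [0.19, -3.135, 0.0]
force: [-0.3, 1.0, -0.1]
width: 0.006
gripper_force: 0.0
```

Call:
{"name": "step_arm", "arguments": {"steps": [[0, 0, -20, 0, 0, 0], [0, 0, -20, 0, 0, 0], [0, 0, -20, 0, 0, 0], [0, 0, -20, 0, 0, 0], [0, 0, -20, 0, 0, 0], [0, 0, -20, 0, 0, 0], [0, 0, -20, 0, 0, 0], [0, 0, -20, 0, 0, 0], [0, 0, -15, 0, 0, 0], [0, 0, -5, 0, 0, 0], [0, 0, 0, 0, 0, 0], [0, 0, 0, 0, 0, 0]]}}

```text
clock: 2.77
position: [0.5566, 0.0933, 0.047]
ee_rot: [0.188, -3.136, 0.0]
force: [0.3, 0.1, -0.1]
width: 0.006
gripper_force: 0.0
```

Run:
```python
from h import *
o=observe();print(o["position"],o["force"])
a=[cv2.cvtColor(cams.get_image(n),4)[s] for n,s in(("top",np.s_[120:240,100:280]),("scene",np.s_[170:290,280:460]))]
cv2.imwrite("pics/p1.png",cv2.resize(np.vstack(a)[:,:],None,fx=2.5,fy=2.5,interpolation=2))
```

```text
[0.55664083 0.09328342 0.04703171] [ 0.28779281  0.09672092 -0.06138051]
```

View pics/p1.png

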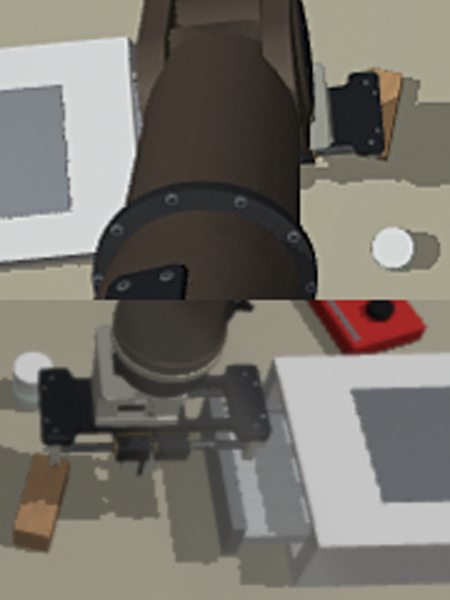

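The fingers stand in front of the panel, with the tray and slide box clear.

Call:
{"name": "step_arm", "arguments": {"steps": [[-1, 10, 0, 0, 0, 0], [-1, 10, 0, 0, 0, 0], [-1, 10, 0, 0, 0, 0], [-1, 10, 0, 0, 0, 0], [-1, 8, 0, 0, 0, 0], [-1, 8, 0, 0, 0, 0], [-1, 8, 0, 0, 0, 0], [-1, 8, 0, 0, 0, 0], [-1, 6, 0, 0, 0, 0], [-1, 6, 0, 0, 0, 0], [0, 0, 0, 0, 0, 0], [0, 0, 0, 0, 0, 0]]}}

```text
clock: 3.87
position: [0.5462, 0.1779, 0.0466]
ee_rot: [0.19, -3.135, -0.0]
force: [-0.6, -0.9, -0.2]
width: 0.006
gripper_force: 0.0
```

Call:
{"name": "step_arm", "arguments": {"steps": [[-0.5, 4, 0, 0, 0, 0], [-0.5, 4, 0, 0, 0, 0], [-0.5, 4, 0, 0, 0, 0], [0, 2, 0, 0, 0, 0], [0, 0, 0, 0, 0, 0], [0, 0, 0, 0, 0, 0]]}}

```text
clock: 4.37
position: [0.545, 0.1918, 0.0468]
ee_rot: [-0.189, 3.136, 0.001]
force: [0.8, -0.8, 0.6]
width: 0.004
gripper_force: 0.0
```

Call:
{"name": "step_arm", "arguments": {"steps": [[0, 2, 0, 0, 0, 0], [-0.5, 2, 0, 0, 0, 0], [0, 2, 0, 0, 0, 0], [0, 0, 0, 0, 0, 0], [0, 0, 0, 0, 0, 0]]}}

```text
clock: 4.78
position: [0.5446, 0.1977, 0.0468]
ee_rot: [-0.189, 3.136, 0.001]
force: [0.7, -0.0, 0.7]
width: 0.003
gripper_force: 0.0
```

Call:
{"name": "step_arm", "arguments": {"steps": [[0, 2, 0, 0, 0, 0], [-0.5, 2, 0, 0, 0, 0], [0, 2, 0, 0, 0, 0], [0, 0, 0, 0, 0, 0], [0, 0, 0, 0, 0, 0]]}}

```text
clock: 5.2
position: [0.5444, 0.1985, 0.0468]
ee_rot: [0.183, -3.135, 0.008]
force: [-0.7, -13.2, 6.1]
width: 0.008
gripper_force: 7.2
```

Firm stop at y 0.1985 with 13 N. I'll hold briefly, back off and lift.

Call:
{"name": "step_arm", "arguments": {"steps": [[0, 0, 0, 0, 0, 0], [0, 0, 0, 0, 0, 0], [0, 0, 0, 0, 0, 0], [0, -5, 0, 0, 0, 0], [0, -10, 0, 0, 0, 0], [0, -20, 0, 0, 0, 0], [0, -25, 0, 0, 0, 0], [0, -30, 0, 0, 0, 0], [0, -20, 10, 0, 0, 0], [0, 0, 25, 0, 0, 0], [0, 0, 30, 0, 0, 0], [0, 0, 30, 0, 0, 0], [0, -20, 20, 0, 0, 0], [-5, -30, 0, 0, 0, 0], [-10, -30, 0, 0, 0, 0], [-15, -30, 0, 0, 0, 0], [-15, -30, 0, 0, 0, 0], [-15, -30, 0, 0, 0, 0], [-15, -30, 0, 0, 0, 0], [-15, -30, 0, 0, 0, 0]]}}

```text
clock: 6.87
position: [0.4531, -0.1379, 0.1619]
ee_rot: [-0.189, 3.135, 0.001]
force: [0.2, -0.2, -0.1]
width: 0.002
gripper_force: 0.0
```

Run:
```python
from h import *
o=observe();print(o["position"],o["force"])
t=cams.get_image("top")[:,:,::-1];s=cams.get_image("scene")[:,:,::-1]
a=np.vstack([t[120:260,40:400],s[150:290,160:520]])
cv2.imwrite("pics/p2.png",cv2.resize(a,None,fx=2.1,fy=2.1,interpolation=2))
```

```text
[ 0.45311068 -0.1378707   0.16191594] [ 0.23075863 -0.22971745 -0.06555632]
```

View pics/p2.png

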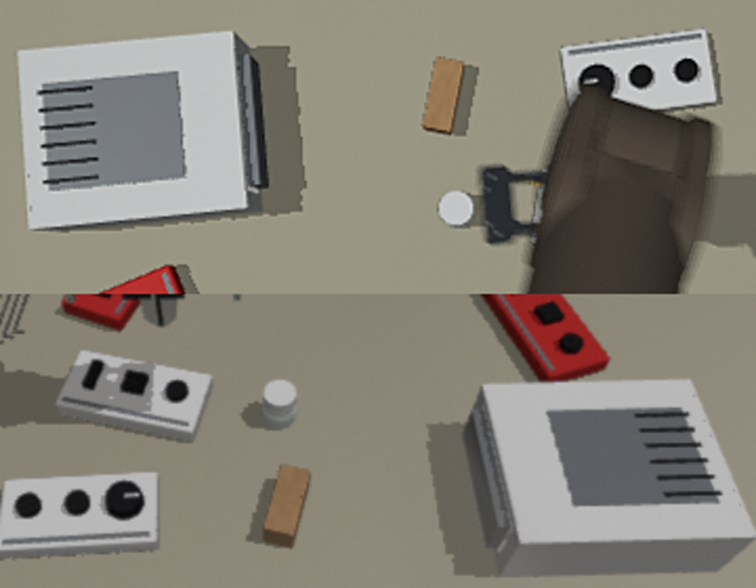

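The tray is home, with the panel only just proud of the scanner. Pads and jar are in place. In the scene view the gripper is above the crop. I'll move over the key at (0.447, -0.1925).

Call:
{"name": "step_arm", "arguments": {"steps": [[-2, -20, 0, 0, 0, 0], [-2, -20, 0, 0, 0, 0], [-2, -14, 0, 0, 0, 0], [0, 0, -20, 0, 0, 0], [0, 0, -20, 0, 0, 0], [0, 0, -20, 0, 0, 0], [0, 0, -20, 0, 0, 0], [0, 0, -15, 0, 0, 0], [0, 0, -8, 0, 0, 0], [0, 0, -5, 0, 0, 0], [0, 0, 0, 0, 0, 0], [0, 0, 0, 0, 0, 0]]}}

```text
clock: 7.97
position: [0.4484, -0.1907, 0.0542]
ee_rot: [-0.189, 3.135, -0.0]
force: [-0.6, 0.2, 0.3]
width: 0.004
gripper_force: 0.0
```

Run:
```python
from h import *
o=observe();print(o["position"],o["force"])
s=cams.get_image("scene")[:,:,::-1]
cv2.imwrite("pics/p3.png",cv2.resize(s[130:240,160:310],None,fx=5,fy=5,interpolation=2))
```

```text
[ 0.44842811 -0.19065347  0.05416844] [-0.57235583  0.16886505  0.33329515]
```

View pics/p3.png

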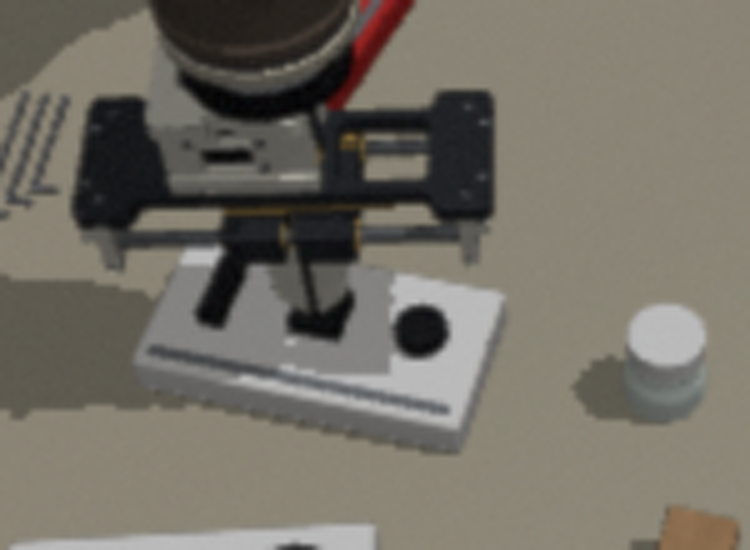

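The fingertips (crop about (318,315)) are centred over the square key, well clear of the round and bar keys. I'll press gently.

Call:
{"name": "step_arm", "arguments": {"steps": [[-1, -1, -4, 0, 0, 0], [0, -1, -4, 0, 0, 0], [0, 0, -3, 0, 0, 0], [0, 0, -2, 0, 0, 0], [0, 0, -1, 0, 0, 0], [0, 0, -1, 0, 0, 0], [0, 0, -1, 0, 0, 0], [0, 0, 0, 0, 0, 0], [0, 0, 0, 0, 0, 0]]}}

```text
clock: 8.77
position: [0.4469, -0.1927, 0.0378]
ee_rot: [0.188, -3.136, -0.0]
force: [-1.4, -0.3, 3.5]
width: 0.002
gripper_force: 1.2
```

Call:
{"name": "step_arm", "arguments": {"steps": [[0, 0, -1, 0, 0, 0], [0, 0, -1, 0, 0, 0], [0, 0, -1, 0, 0, 0], [0, 0, 0, 0, 0, 0], [0, 0, 0, 0, 0, 0]]}}

```text
clock: 9.18
position: [0.447, -0.1927, 0.0351]
ee_rot: [-0.188, 3.136, 0.0]
force: [-2.9, 1.2, 11.1]
width: 0.005
gripper_force: 5.4
```

11 N at z 0.035 means the key is fully down. Withdrawing.

Call:
{"name": "step_arm", "arguments": {"steps": [[0, 0, 0, 0, 0, 0], [0, 0, 2, 0, 0, 0], [0, 0, 3, 0, 0, 0], [0, 0, 5, 0, 0, 0], [0, 0, 10, 0, 0, 0], [0, 0, 20, 0, 0, 0], [0, 0, 25, 0, 0, 0], [0, 0, 25, 0, 0, 0], [0, 0, 25, 0, 0, 0], [0, 20, 20, 0, 0, 0], [0, 30, 0, 0, 0, 0], [0, 30, 0, 0, 0, 0], [0, 30, 0, 0, 0, 0], [0, 30, 0, 0, 0, 0], [0, 30, 0, 0, 0, 0], [0, 0, 0, 0, 0, 0], [0, 0, 0, 0, 0, 0]]}}

```text
clock: 10.6
position: [0.4471, -0.021, 0.1704]
ee_rot: [-0.195, 3.135, 0.001]
force: [0.3, -0.3, -0.1]
width: 0.004
gripper_force: 0.0
```

Run:
```python
from h import *
o=observe();print(o["position"],o["force"])
t=cams.get_image("top")[:,:,::-1];s=cams.get_image("scene")[:,:,::-1]
for n,im,b in(("top",t,(298,206,366,244)),("scene",s,(192,178,260,215))):
    for c,_ in dark(im,b,70,25): print(n,c,onz(n,*c,.04))
a=np.vstack([t[70:270,30:400],s[150:340,150:520]])
cv2.imwrite("pics/p4.png",cv2.resize(a,None,fx=1.5,fy=1.5,interpolation=2))
```

```text
[ 0.44711582 -0.02100111  0.1704134 ] [ 0.32740089 -0.26276696 -0.07916852]
top [303.91638796 218.39799331] [ 0.4572 -0.128   0.04  ]
top [330.352 224.552] [ 0.444  -0.1927  0.04  ]
top [352.13333333 228.38888889] [ 0.4361 -0.2459  0.04  ]
scene [203.8313253  188.01204819] [ 0.4419 -0.2448  0.04  ]
scene [223.72268908 191.78151261] [ 0.449  -0.1916  0.04  ]
scene [243.80434783 195.75      ] [ 0.4567 -0.1385  0.04  ]
```

View pics/p4.png

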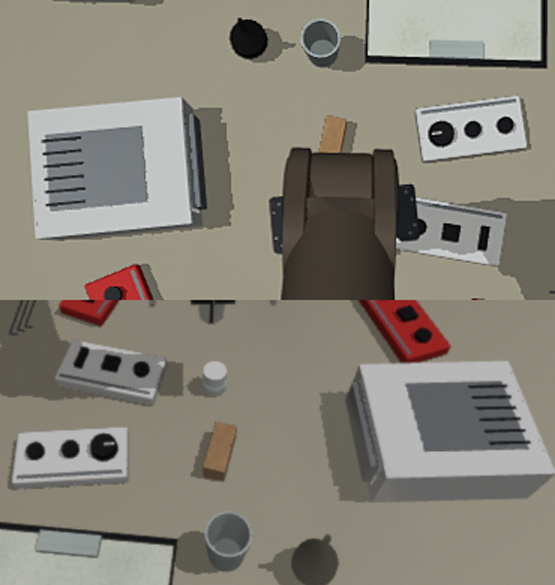

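The tray is home, the keys are in their original positions to within 1 mm, and the other things are undisturbed. Handing in.

```bash
python3 -c "
from cell import job
print(job.sign_off())"
```

```text
the job is handed in; nothing more can be done
None
```

I pushed the tray home to its stop, then pressed the square key fully down (about 11 N) and released it. The arm is withdrawn, nothing else visibly moved, and the job is handed in; no verdict came back.

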